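# Tighten the loose socket bolt in the mini cabinet's top

### The job

The bolt in the slot on top of the white mini cabinet is loose. Take the blue T-handled hex key from its wooden stand, feel for the bolt's hex socket with it, and tighten the bolt clockwise until it stops, letting go of the key part-way and taking a fresh grip at least once while it stands in the socket. Then put the key back upright in its stand, fully down, and do not disturb the tumbler, the puzzle cube or the highlighters.

Things in the scene. Friction and masses are not known exactly. Their poses are not given: they have to be found in the camera images.
- cabinet: White plastic mini cabinet, fixed to the counter, 180 (x) x 220 (y) x 130 (z) mm; origin at the centre of its underside, z up; swing door on its -x side (not needed). Centred in its top is a slotted recess, 46 mm wide (x), 70 mm long (y), 8 mm deep. The bolt lies in the slot's floor, flush with it.
- slot (a point): Centre of the slot's floor, 122 mm above the counter; axes as the cabinet's. The bolt is exactly on the slot's centre line (point x = 0) but anywhere from y = -13 to +13 mm along it; its place is not reported: feel for it. It does not slide under the key. The floor beside it is flat grey plastic; gaps round the bolt are at most 3.5 mm wide.
- bolt (a joint): Clockwise turn (from above) of the brass bolt, rad: starts at 0 to 0.4, hard stop (tight) at 3.6. Stays where left; friction 0.2 N m. Hex socket 21.6 mm across flats, 22 deep, square upper edges; the key has 0.8 mm play a side and 9 degrees of turning play each way. At value q a corner (red dot) points along the cabinet's x axis turned clockwise by q; corners repeat every 60 degrees.
- key: T-handled hex key, loose, 95 to 160 g, 110 mm tall; origin at the centre of its tip face, z up the shaft. Steel hex shaft 20 mm across flats, corners along key x and every 60 degrees; the lowest 5 mm taper to 14 mm across flats. Blue bar across the top: 80 mm long along key x, 18 mm wide (y), z = 90 to 110 mm. Starts upright in the stand.
- stand: Pale wooden key stand, fixed to the counter, 80 x 80 x 55 mm high; origin at the centre of its underside. In its top, centred, a square hole 27 mm wide (sides along x and y), 50 mm deep, its floor 5 mm above the counter; the key stands in it on its tip, at any yaw.
- tumbler: Stainless steel tumbler, 72 mm across the rim, 110 mm high, loose, upright; origin at the centre of its underside. Bystander.
- puzzle_cube: Wooden block puzzle cube, 60 mm, loose; origin at the centre of its underside. Bystander.
- highlighter_a: Purple highlighter lying flat, 130 mm long along its x axis, 20 mm wide, 18 mm high; origin under its middle. Bystander, on the robot's side of the work.
- highlighter_b: Purple highlighter, same as the other. Bystander, on the far side of the work.
Things that resemble listed ones, but are neither listed nor needed, are in the scene too. What is shaped like the key but pink is not meant.

How it is judged:
By the outcome, as a careful person would: the job done as asked, in the order asked, and still so for the second after the job is handed in, with the robot touching nothing.
It also fails if it takes over 72 s, if anything falls off the work surface, if the arm or the gripper's body presses on something with over 40 N, if the wrist force passes 120 N, or if a joint passes its speed limit or range.

### The arm

A 7-joint arm with a two-finger parallel gripper is mounted at the origin on the work surface. World frame = base frame: x ahead of the robot, y to its left, z up, the work surface at z = 0. Lengths are in m, angles in rad, forces in N, time in s.
With the tool pointing down it reaches from about 0.425 to 0.925 m from the base axis. Payload 6.8 kg.
Tool frame: the origin (TCP) lies at the very end of the fingers, on their centre line; the grasp point (between the pads) lies 19 mm behind it; z points along the fingers, y is the line along which they close (so a half turn about z gives the same grasp; the last joint's range is limited). The gripper opens to 85 mm and grips with 20 to 120 N. Pads are 22 mm wide; open, the fingers measure 114 mm over their backs; the gripper's body (76 mm by 85 mm) begins 54 mm behind the grasp point. The pads swing forward as they close: fully open they stand 13 mm farther back than shut.
Start: joints at [1.027, 0.477, 0.022, 1.555, -0.011, 1.109, -0.083], TCP at [0.285, -0.612, 0.231] pointing down, gripper open.
Joint ranges: [-2.96, 2.96], [-0.34, 2.1], [-1.41, 1.46], [0.24, 2.44], [-1.37, 4.51], [0.17, 1.92], [-2.96, 2.96]. Speed limits (rad/s): [2.39, 2.39, 3.14, 3.14, 3.14, 3.14, 3.14].

### API

Orientations are given as a unit quaternion [w, x, y, z].
In Python, from station import * gives the robot as it stands.
- The arm moves only by the tool jog_arm, never from a script. Its argument "moves" is one flat list of numbers, 7 for each row, row after row: the shift along the tool's x, y, z normalised to -1 to 1, where 1 is 20 mm, then the turn, a rotation vector about the tool's x, y, z normalised to -1 to 1, where 1 is 4 degrees, then the opening, from 0 (shut) to 1 (fully open). In form: [x, y, z, rx, ry, rz, claw, x, y, z, rx, ry, rz, claw, ...]. A call has exactly 8 rows; each row shifts and turns the commanded pose from where the row before left it, along the tool's axes as they then stand; what a row does not reach is not made up. A row lasts 1/12 s, in which the tool goes at most 41.7 mm and 7.16 degrees, less where a joint would pass 70% of its speed; a pose out of reach is approached as far as the arm can. A call with a number of a shift or a turn outside -1 to 1 is refused whole. A call with a gripper value outside its range is refused whole. The fingers move at their own pace and stop on an object; "grip_force" is the grip in N (left out, the last holds). Time passes only in rows, so rows that do not move let the fingers close, or fill a call up. It gives the time, the measured TCP pose, the force, the opening and the grip force at its end, in the units of the state.
- get_obs(): the state, without advancing time (a new reading comes with each control period).
- read_camera(name): name is "side" or "top"; returns a dict with "color" (384x512x3 uint8, blue, green, red), "fx", "fy", "cx", "cy" (pixels), "rvec" (rotation vector, rad) and "tvec" (3), from world to camera coordinates, as OpenCV has them. Camera axes: x right, y down, z forward; pixel columns grow to the right and rows downward; lengths in m; the calibration is good to about 2 mm. A picture is of the moment at which its call begins. There is no depth.
- hand_in(): hands the job in; it is judged then, once.
The state is a dict: "t": time; "q": joint angles; "joint_vel": joint speeds; "joint_torque": joint torques, N m; "eef_pos": TCP position; "tool_rot": TCP orientation; "contact_force": force on the tool from outside, world axes, zero at the start; "torque": the same for the moment, N m; "gripper_width": opening from 0.0 (shut) to 1.0 (fully open); "grasp_force": force on a finger pad.
Only numpy, scipy, OpenCV 4.12 (cv2) and the standard library are available. Lean on these libraries where they do the work, as an engineer would, in place of code of your own. Each camera call takes 0.05 s, during which the arm holds its last target. There are 200 camera calls.

## Working session

There is one attempt and no reset: what is moved stays moved. The work goes in short steps, Python scripts to look and compute and a tool call to move; the robot and the scene stay as the last step left them, time stands still between calls to the robot, and variables do not carry over. Pictures are saved under pics/ and viewed, at most 10 in all, crops included, and the job is handed in when it is done.

Besides the shell and the picture viewer there is one more tool, called as name(argument=value, ...) on one line, values as JSON. jog_arm: Moves the arm, as the interface text tells. Scaled input: -1 to 1 covers 20 mm each way for a shift and 4 degrees each way for a turn. Its arguments: {"type":"object","properties":{"moves":{"type":"array"},"grip_force":{"type":"number"}},"required":["moves"]}

```bash
mkdir -p pics; ls
python3 - <<'E'
from station import *
import cv2
for n in("side","top"):
    c=read_camera(n); cv2.imwrite(f"pics/{n}0.png",c["color"]); print(n,{k:c[k] for k in c if k!="color"})
print(get_obs())
E
```

```text
pics
side {'fx': 423.5744828942744, 'fy': 423.5744828942744, 'cx': 246.7849642607742, 'cy': 191.90052847358706, 'rvec': array([ 1.26214564, -2.16975025,  1.03200678]), 'tvec': array([0.26980195, 0.38196732, 0.95466113])}
top {'fx': 434.0392465769107, 'fy': 434.0392465769107, 'cx': 260.02749888001136, 'cy': 200.40056650934622, 'rvec': array([ 2.13964502, -2.1590327 ,  0.11281433]), 'tvec': array([0.02164719, 0.5991568 , 1.25779063])}
{'t': 0.1, 'q': array([ 1.02692988,  0.47770947,  0.02239292,  1.55633708, -0.01149791,
        1.10931391, -0.08308241]), 'joint_vel': array([ 5.73220719e-05, -1.14871711e-03,  8.46682041e-05, -4.66809667e-04,
        8.45198391e-04, -2.89283319e-04, -1.33000798e-04]), 'joint_torque': array([ 4.71331441e-03, -5.97765219e+01,  1.61397893e+00, -2.81957066e+01,
        1.28522908e-02,  4.96644789e-03,  2.77838825e-05]), 'eef_pos': array([ 0.28465899, -0.61145707,  0.23043581]), 'tool_rot': array([-7.81521238e-04,  9.76357522e-01,  2.16160400e-01, -2.46599067e-04]), 'contact_force': array([ 0.05465395, -0.97701288,  0.23771144]), 'torque': array([ 0.03647274,  0.05263372, -0.04656341]), 'grasp_force': 0.0, 'gripper_width': 1.0027080028458153}
```

View pics/top0.png

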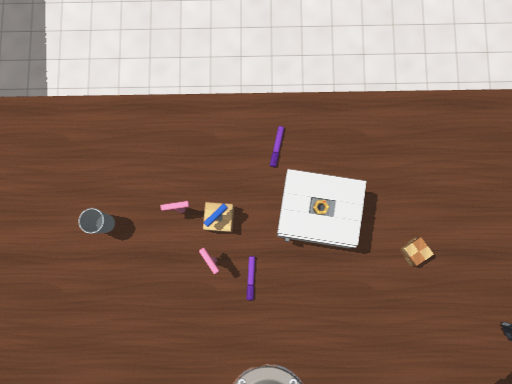

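View pics/side0.png

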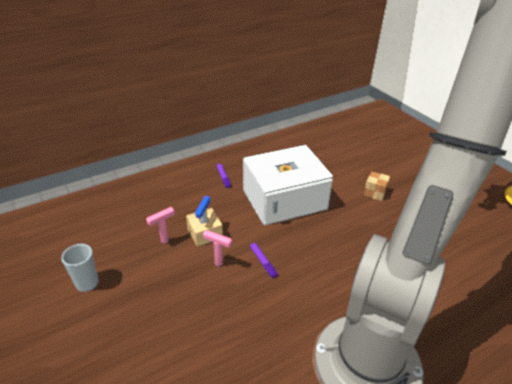

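Candidates for the key: the blue T at top (216,215) / side (203,207), the pink T's at top (174,206) and (208,261). The blue T standing in the pale wooden stand fits the description. I'll check it in a close crop and measure.

```bash
cat > h.py <<'E'
from station import *
import cv2, numpy as np
def cam(n): return read_camera(n)
def ray(c,uv,z):
    R=cv2.Rodrigues(c["rvec"])[0]; K=np.array([[c["fx"],0,c["cx"]],[0,c["fy"],c["cy"]],[0,0,1]])
    uv=np.atleast_2d(uv).astype(float); d=(R.T@np.linalg.inv(K)@np.c_[uv,np.ones(len(uv))].T).T
    o=-R.T@c["tvec"]; return o+d*((z-o[2])/d[:,2])[:,None]
def proj(c,P):
    K=np.array([[c["fx"],0,c["cx"]],[0,c["fy"],c["cy"]],[0,0,1]])
    return cv2.projectPoints(np.atleast_2d(P).astype(float),c["rvec"],c["tvec"],K,None)[0][:,0]
def bigs(m):
    n,l,s,_=cv2.connectedComponentsWithStats(m.astype(np.uint8))
    return l==1+np.argmax(s[1:,4])
def rect(c,m,z):
    uv=np.argwhere(m)[:,::-1]; P=ray(c,uv,z)[:,:2]
    return cv2.minAreaRect((P*1000).astype(np.float32)), P.mean(0)
E
python3 - <<'E'
from h import *
c=cam("top"); im=c["color"]; hsv=cv2.cvtColor(im,cv2.COLOR_BGR2HSV)
H,S,V=[hsv[...,i].astype(int) for i in range(3)]
blue=bigs((H>100)&(H<125)&(S>150)&(V>80)); print("blue",blue.sum(),rect(c,blue,.115))
u,v=np.meshgrid(range(512),range(384))
roi=(u>270)&(u<375)&(v>160)&(v<255)
w=bigs(roi&(S<40)&(V>190)); w=cv2.morphologyEx(w.astype(np.uint8),cv2.MORPH_CLOSE,np.ones((5,5)))>0; print("cab",w.sum(),rect(c,w,.13), )
b=bigs((u>305)&(u<340)&(v>192)&(v<222)&(S>100)); print("brass",b.sum(),rect(c,b,.122))
s=bigs((u>200)&(u<236)&(v>200)&(v<236)&(H>10)&(H<28)&(V>150)|blue&(v>0)); print("stand",s.sum(),rect(c,s,.055))
g=(u>305)&(u<340)&(v>192)&(v<222)&((V<170)|(S>60)); g=bigs(g);print("slot",g.sum(),rect(c,g,.128))
a=cv2.resize(im[190:240,190:245],None,fx=7,fy=7,interpolation=cv2.INTER_CUBIC)
d=cv2.resize(im[165:250,275:370],None,fx=4.2,fy=4.2,interpolation=cv2.INTER_CUBIC)
h=max(a.shape[0],d.shape[0]); o=np.zeros((h,a.shape[1]+d.shape[1],3),np.uint8); o[:a.shape[0],:a.shape[1]]=a;o[:d.shape[0],a.shape[1]:]=d
cv2.imwrite("pics/crop1.png",o)
E
```

```text
blue 154 (((550.5939331054688, 140.3549041748047), (15.980673789978027, 72.88326263427734), 44.87938690185547), array([0.55048597, 0.14052848]))
cab 4967 (((566.379150390625, -155.01513671875), (220.76138305664062, 185.86300659179688), 80.47044372558594), array([ 0.5652281 , -0.15520134]))
brass 126 (((570.0955200195312, -152.9011993408203), (41.55192184448242, 36.27312469482422), 89.44805145263672), array([ 0.56938889, -0.15284251]))
stand 544 (((551.7675170898438, 141.45291137695312), (82.07261657714844, 81.37506866455078), 85.61958312988281), array([0.55480055, 0.14648449]))
slot 402 (((569.7572631835938, -155.55108642578125), (66.48011779785156, 45.91765213012695), 80.55127716064453), array([ 0.56986869, -0.15557301]))
```

View pics/crop1.png

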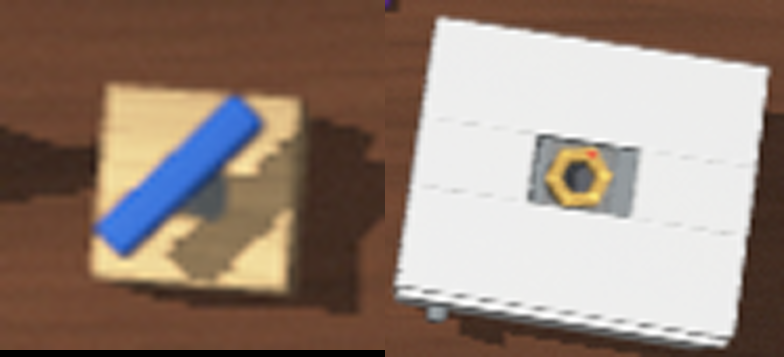

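The crop shows the blue T-bar centred at crop (180,175), on the pale stand; it is the key. The brass bolt is at crop (578,178) and its red dot at (593,155), so a corner points about 33° clockwise of world x. I'll plan the approach next.

```bash
cat >> h.py <<'E'
from scipy.spatial.transform import Rotation as Ro
from scipy.optimize import fsolve
def pose():
    o=get_obs(); q=o["tool_rot"]; R=Ro.from_quat([q[1],q[2],q[3],q[0]])
    return o,np.array(o["eef_pos"]),R
def down(psi): # psi: world angle (deg) of tool x, tool pointing down
    a=np.radians(psi); c,s=np.cos(a),np.sin(a); return Ro.from_matrix(np.array([[c,s,0],[s,-c,0],[0,0,-1.]]))
def plan(xyz,psi,n=None,p=None,R=None):
    "constant row repeated n times from the present pose to the target"
    if p is None: _,p,R=pose()
    T=down(psi); w=(R.inv()*T).as_rotvec()
    def run(n):
        dw=w/n; S=np.zeros((3,3)); Q=R
        for i in range(n): S+=Q.as_matrix(); Q=Q*Ro.from_rotvec(dw)
        return np.r_[np.linalg.solve(S,np.array(xyz)-p)/.02,np.degrees(dw)/4]
    ns=[n] if n else range(1,200)
    for n in ns:
        r=run(n)
        if len(ns)==1 or (np.abs(r)<=1).all(): break
    print("rows",n,np.round(r,3).tolist())
def show():
    o,p,R=pose(); x=R.as_matrix()
    print("t",round(o["t"],2),"p",np.round(p*1000,1),"psi",round(float(np.degrees(np.arctan2(x[1,0],x[0,0]))),2),"tilt",np.round(np.degrees(np.arcsin(x[:2,2])),2),"F",np.round(o["contact_force"],1),"M",np.round(o["torque"],2),"w",round(float(o["gripper_width"]),3),"gf",round(float(o["grasp_force"]),1),"q",np.round(o["q"],2))
E
python3 - <<'E'
from h import *
c=cam("top"); im=c["color"].astype(int)
print(ray(c,[[324.5,201.9],[320.9,207.4]],.122).round(4).tolist())
r=im[196:210,315:335]; s=r[...,2]-r[...,1]; i=np.unravel_index(s.argmax(),s.shape); W=np.clip(s-60,0,None);vv,uu=np.mgrid[196:210,315:335]
print(s.max(),i, (W*uu).sum()/W.sum(),(W*vv).sum()/W.sum(), ray(c,[(W*uu).sum()/W.sum(),(W*vv).sum()/W.sum()],.122))
print(ray(c,[[188,205],[161,208],[201,249],[216,272]],.11).round(3).tolist())
show()
plan([.5505,.1407,.25],135.)
plan([.5505,.1407,.25],135.,48)
E
```

```text
[[0.5828, -0.1643, 0.122], [0.5675, -0.1539, 0.122]]
135 (np.int64(5), np.int64(9)) 323.72727272727275 201.28342245989305 [[ 0.58454633 -0.16221016  0.122     ]]
[[0.579, 0.218, 0.11], [0.572, 0.294, 0.11], [0.456, 0.18, 0.11], [0.392, 0.138, 0.11]]
t 0.2 p [ 284.8 -611.6  230.7] psi 24.97 tilt [-0.03  0.05] F [-0.1 -0.3 -0.4] M [-0.01  0.1   0.01] w 0.999 gf 0.0 q [ 1.03  0.48  0.02  1.56 -0.01  1.11 -0.08]
rows 47 [0.984, 0.143, -0.02, -0.0, -0.0, -0.585]
rows 48 [0.964, 0.14, -0.02, -0.0, -0.0, -0.573]
```

jog_arm(moves=[0.964,0.14,-0.02,0,0,-0.573,1,0.964,0.14,-0.02,0,0,-0.573,1,0.964,0.14,-0.02,0,0,-0.573,1,0.964,0.14,-0.02,0,0,-0.573,1,0.964,0.14,-0.02,0,0,-0.573,1,0.964,0.14,-0.02,0,0,-0.573,1,0.964,0.14,-0.02,0,0,-0.573,1,0.964,0.14,-0.02,0,0,-0.573,1])

```text
t: 0.87
eef_pos: [0.4279, -0.5457, 0.2345]
tool_rot: [0.0, 0.929, 0.371, 0.0]
contact_force: [-0.4, -0.2, -0.0]
gripper_width: 1.003
grasp_force: 0.0
```

jog_arm(moves=[0.964,0.14,-0.02,0,0,-0.573,1,0.964,0.14,-0.02,0,0,-0.573,1,0.964,0.14,-0.02,0,0,-0.573,1,0.964,0.14,-0.02,0,0,-0.573,1,0.964,0.14,-0.02,0,0,-0.573,1,0.964,0.14,-0.02,0,0,-0.573,1,0.964,0.14,-0.02,0,0,-0.573,1,0.964,0.14,-0.02,0,0,-0.573,1])

```text
t: 1.53
eef_pos: [0.5405, -0.4395, 0.2378]
tool_rot: [0.0, 0.858, 0.514, 0.0]
contact_force: [1.1, -0.7, -0.1]
gripper_width: 1.0
grasp_force: 0.0
```

jog_arm(moves=[0.964,0.14,-0.02,0,0,-0.573,1,0.964,0.14,-0.02,0,0,-0.573,1,0.964,0.14,-0.02,0,0,-0.573,1,0.964,0.14,-0.02,0,0,-0.573,1,0.964,0.14,-0.02,0,0,-0.573,1,0.964,0.14,-0.02,0,0,-0.573,1,0.964,0.14,-0.02,0,0,-0.573,1,0.964,0.14,-0.02,0,0,-0.573,1])

```text
t: 2.2
eef_pos: [0.6143, -0.303, 0.2409]
tool_rot: [0.0, 0.765, 0.644, -0.0]
contact_force: [0.2, 0.2, 0.3]
gripper_width: 0.995
grasp_force: 0.0
```

jog_arm(moves=[0.964,0.14,-0.02,0,0,-0.573,1,0.964,0.14,-0.02,0,0,-0.573,1,0.964,0.14,-0.02,0,0,-0.573,1,0.964,0.14,-0.02,0,0,-0.573,1,0.964,0.14,-0.02,0,0,-0.573,1,0.964,0.14,-0.02,0,0,-0.573,1,0.964,0.14,-0.02,0,0,-0.573,1,0.964,0.14,-0.02,0,0,-0.573,1])

```text
t: 2.87
eef_pos: [0.6413, -0.1501, 0.2442]
tool_rot: [0.0, 0.652, 0.758, 0.0]
contact_force: [0.3, 0.6, 0.2]
gripper_width: 1.004
grasp_force: 0.0
```

jog_arm(moves=[0.964,0.14,-0.02,0,0,-0.573,1,0.964,0.14,-0.02,0,0,-0.573,1,0.964,0.14,-0.02,0,0,-0.573,1,0.964,0.14,-0.02,0,0,-0.573,1,0.964,0.14,-0.02,0,0,-0.573,1,0.964,0.14,-0.02,0,0,-0.573,1,0.964,0.14,-0.02,0,0,-0.573,1,0.964,0.14,-0.02,0,0,-0.573,1])

```text
t: 3.53
eef_pos: [0.6189, 0.0035, 0.2474]
tool_rot: [0.0, 0.523, 0.852, -0.0]
contact_force: [1.1, 0.4, 0.3]
gripper_width: 1.005
grasp_force: 0.0
```

jog_arm(moves=[0.964,0.14,-0.02,0,0,-0.573,1,0.964,0.14,-0.02,0,0,-0.573,1,0.964,0.14,-0.02,0,0,-0.573,1,0.964,0.14,-0.02,0,0,-0.573,1,0.964,0.14,-0.02,0,0,-0.573,1,0.964,0.14,-0.02,0,0,-0.573,1,0.964,0.14,-0.02,0,0,-0.573,1,0.964,0.14,-0.02,0,0,-0.573,1])

```text
t: 4.2
eef_pos: [0.5493, 0.1422, 0.2506]
tool_rot: [0.0, 0.381, 0.925, -0.0]
contact_force: [0.0, -0.5, -0.1]
gripper_width: 1.001
grasp_force: 0.0
```

Run:
```python
from h import *
show(); plan([.5505,.1407,.093],135.,15)
c=cam("top"); im=c["color"]; print(proj(c,[.55,.14,.25]))
```

```text
t 4.2 p [549.3 142.2 250.6] psi 135.22 tilt [ 0.01 -0.01] F [ 0.  -0.5 -0.1] M [ 0.03 -0.02  0.01] w 1.001 gf 0.0 q [ 0.14  0.35 -0.63  1.76  0.23  1.1   0.22]
rows 15 [-0.006, -0.001, 0.525, 0.0, 0.0, 0.004]
[[208.84330729 210.08530569]]
```

jog_arm(moves=[-0.01,0,0.98,0,0,0.01,1,-0.01,0,0.98,0,0,0,1,-0.01,0,0.98,0,0,0.01,1,-0.01,0,0.98,0,0,0,1,-0.01,0,0.98,0,0,0.01,1,-0.01,0,0.98,0,0,0,1,-0.01,0,0.98,0,0,0.01,1,-0.01,0,0.98,0,0,0,1])

```text
t: 4.92
eef_pos: [0.5513, 0.1399, 0.0929]
tool_rot: [0.0, 0.384, 0.923, 0.0]
contact_force: [-0.5, -0.0, -0.5]
gripper_width: 0.998
grasp_force: 0.0
```

jog_arm(moves=[0,0,0,0,0,0,0.5,0,0,0,0,0,0,0.35,0,0,0,0,0,0,0,0,0,0,0,0,0,0,0,0,0,0,0,0,0,0,0,0,0,0,0,0,0,0,0,0,0,0,0,0,0,0,0,0,0,0], grip_force=70)

```text
t: 5.58
eef_pos: [0.5527, 0.1399, 0.0952]
tool_rot: [0.001, 0.384, 0.923, 0.001]
contact_force: [-0.2, 0.9, 5.8]
gripper_width: 0.193
grasp_force: 83.3
```

Run:
```python
from h import *
show()
c=cam("side"); im=c["color"]; print(proj(c,[.55,.14,.1]))
cv2.imwrite("pics/side1.png",cv2.resize(im[130:270,130:290],None,fx=4,fy=4,interpolation=cv2.INTER_CUBIC))
```

```text
t 5.58 p [552.7 139.9  95.2] psi 134.82 tilt [0.15 0.03] F [-0.2  0.9  5.8] M [-0.12  0.18 -0.01] w 0.193 gf 83.3 q [ 0.07  0.53 -0.55  1.9   0.38  0.81  0.1 ]
[[203.07344421 207.46929432]]
```

View pics/side1.png

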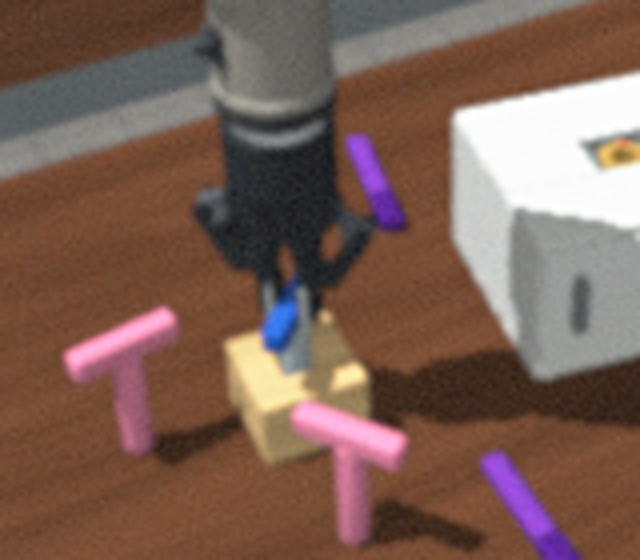

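The gripper holds the blue bar at its middle (crop 285,310), with the pink keys and highlighters untouched. Now I lift it.

jog_arm(moves=[0,0,-0.3,0,0,0,0,0,0,-0.8,0,0,0,0,0,0,-1,0,0,0,0,0,0,-1,0,0,0,0,0,0,-1,0,0,0,0,0,0,-1,0,0,0,0,0,0,-1,0,0,0,0,0,0,-1,0,0,0,0])

```text
t: 6.3
eef_pos: [0.5511, 0.1393, 0.2369]
tool_rot: [-0.0, 0.384, 0.923, -0.0]
contact_force: [-0.2, -0.0, -2.1]
gripper_width: 0.192
grasp_force: 80.0
```

Run:
```python
from h import *
show()
plan([.5711,-.1536,.245],147.7,16)
c=cam("side"); im=c["color"]
cv2.imwrite("pics/side2.png",cv2.resize(im[100:260,130:290],None,fx=3.5,fy=3.5,interpolation=cv2.INTER_CUBIC))
```

```text
t 6.3 p [551.1 139.3 236.9] psi 134.84 tilt [-0.02 -0.01] F [-0.2 -0.  -2.1] M [0.01 0.   0.01] w 0.192 gf 80.0 q [ 0.14  0.36 -0.63  1.78  0.24  1.08  0.21]
rows 16 [-0.628, -0.672, -0.025, -0.0, -0.0, -0.201]
```

View pics/side2.png

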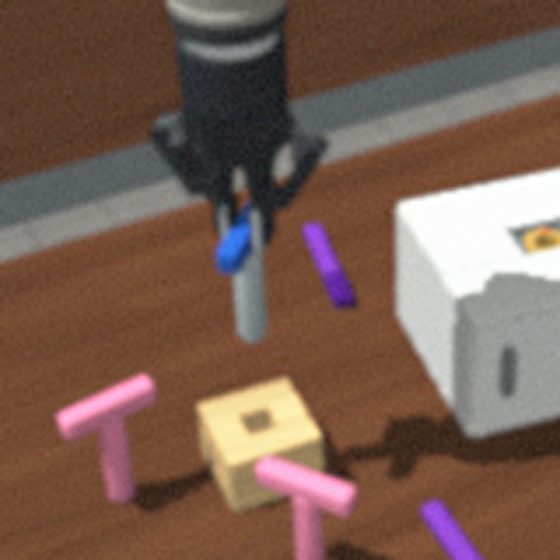

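The key hangs upright and free of the stand, with its tip at crop (252,338). Moving it over the bolt.

jog_arm(moves=[-0.628,-0.672,-0.03,0,0,-0.2,0,-0.628,-0.672,-0.03,0,0,-0.2,0,-0.628,-0.672,-0.03,0,0,-0.2,0,-0.628,-0.672,-0.03,0,0,-0.2,0,-0.628,-0.672,-0.03,0,0,-0.2,0,-0.628,-0.672,-0.03,0,0,-0.2,0,-0.628,-0.672,-0.03,0,0,-0.2,0,-0.628,-0.672,-0.03,0,0,-0.2,0])

```text
t: 7.02
eef_pos: [0.5528, -0.0085, 0.2404]
tool_rot: [-0.0, 0.332, 0.943, -0.0]
contact_force: [0.5, -0.4, -1.2]
gripper_width: 0.196
grasp_force: 80.2
```

jog_arm(moves=[-0.628,-0.672,-0.025,0,0,-0.2,0,-0.628,-0.672,-0.025,0,0,-0.2,0,-0.628,-0.672,-0.025,0,0,-0.2,0,-0.628,-0.672,-0.025,0,0,-0.2,0,-0.628,-0.672,-0.025,0,0,-0.2,0,-0.628,-0.672,-0.025,0,0,-0.2,0,-0.628,-0.672,-0.025,0,0,-0.2,0,-0.628,-0.672,-0.025,0,0,-0.2,0])

```text
t: 7.68
eef_pos: [0.571, -0.1544, 0.2444]
tool_rot: [-0.0, 0.278, 0.96, -0.0]
contact_force: [-0.6, -0.4, -2.0]
gripper_width: 0.193
grasp_force: 80.2
```

jog_arm(moves=[0,0,0.2,0,0,0,0,0,0,0.2,0,0,0,0,0,0,0.2,0,0,0,0,0,0,0.2,0,0,0,0,0,0,0,0,0,0,0,0,0,0,0,0,0,0,0,0,0,0,0,0,0,0,0,0,0,0,0,0])

```text
t: 8.35
eef_pos: [0.5717, -0.1532, 0.2288]
tool_rot: [0.0, 0.279, 0.96, 0.0]
contact_force: [-0.5, 0.7, -1.3]
gripper_width: 0.196
grasp_force: 80.1
```

Run:
```python
from h import *
show()
plan([.5711,-.1536,.22],147.7,8)
c=cam("side"); im=c["color"]
print(proj(c,[[.57,-.1529,.122],[.57,-.1529,.137]]))
cv2.imwrite("pics/side3.png",cv2.resize(im[100:220,230:350],None,fx=5,fy=5,interpolation=cv2.INTER_CUBIC))
```

```text
t 8.35 p [ 571.7 -153.2  228.8] psi 147.66 tilt [ 0.03 -0.01] F [-0.5  0.7 -1.3] M [-0.03  0.02 -0.06] w 0.196 gf 80.1 q [ 0.58  0.4  -0.55  1.73  0.23  1.08  0.96]
rows 8 [0.002, -0.004, 0.055, 0.0, 0.001, -0.001]
[[285.35085693 167.8652624 ]
 [285.66132503 163.93525545]]
```

View pics/side3.png

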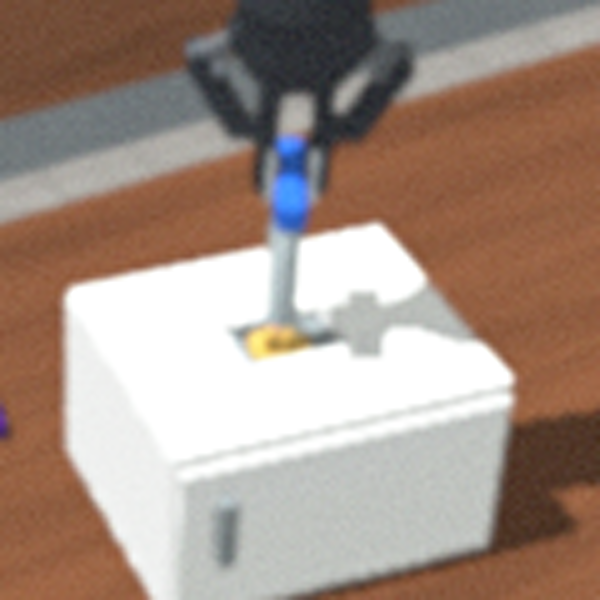

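The key tip (crop 283,325) hangs just above the hex hole (crop 285,343). I'll go down slowly and feel for it.

jog_arm(moves=[0,0,0.12,0,0,0,0,0,0,0.12,0,0,0,0,0,0,0.12,0,0,0,0,0,0,0.12,0,0,0,0,0,0,0.12,0,0,0,0,0,0,0.12,0,0,0,0,0,0,0.12,0,0,0,0,0,0,0.12,0,0,0,0])

```text
t: 9.07
eef_pos: [0.5715, -0.1535, 0.209]
tool_rot: [0.0, 0.279, 0.96, 0.0]
contact_force: [-0.8, 0.2, -1.0]
gripper_width: 0.194
grasp_force: 80.1
```

jog_arm(moves=[0,0,0.05,0,0,0,0,0,0,0.05,0,0,0,0,0,0,0.05,0,0,0,0,0,0,0,0,0,0,0,0,0,0,0,0,0,0,0,0,0,0,0,0,0,0,0,0,0,0,0,0,0,0,0,0,0,0,0])

```text
t: 9.73
eef_pos: [0.5714, -0.1539, 0.2063]
tool_rot: [0.0, 0.279, 0.96, -0.0]
contact_force: [-0.5, -2.1, -0.8]
gripper_width: 0.193
grasp_force: 80.1
```

```bash
python3 -c "from h import *; show()"
```

```text
t 9.73 p [ 571.4 -153.9  206.3] psi 147.61 tilt [-0.   -0.02] F [-0.5 -2.1 -0.8] M [-0.66  0.08  0.03] w 0.193 gf 80.1 q [ 0.58  0.42 -0.55  1.76  0.25  1.03  0.95]
```

The tip is in the socket (about 5 mm deep) with a slight side load in -y. I'll ease that off and go deeper.

jog_arm(moves=[-0.02,-0.04,0.05,0,0,0,0,-0.01,-0.01,0.1,0,0,0,0,0,0,0.1,0,0,0,0,0,0,0.1,0,0,0,0,0,0,0.1,0,0,0,0,0,0,0,0,0,0,0,0,0,0,0,0,0,0,0,0,0,0,0,0,0])

```text
t: 10.4
eef_pos: [0.5714, -0.1545, 0.1972]
tool_rot: [-0.0, 0.279, 0.96, 0.0]
contact_force: [-0.6, 0.6, -1.9]
gripper_width: 0.195
grasp_force: 80.1
```

```bash
python3 -c "from h import *; show()"
```

```text
t 10.4 p [ 571.4 -154.5  197.2] psi 147.63 tilt [-0.02  0.02] F [-0.6  0.6 -1.9] M [-0.1   0.08  0.02] w 0.195 gf 80.1 q [ 0.58  0.43 -0.54  1.77  0.26  1.02  0.94]
```

jog_arm(moves=[0,0,0.1,0,0,0,0,0,0,0.1,0,0,0,0,0,0,0.1,0,0,0,0,0,0,0.05,0,0,0,0,0,0,0.05,0,0,0,0,0,0,0,0,0,0,0,0,0,0,0,0,0,0,0,0,0,0,0,0,0])

```text
t: 11.07
eef_pos: [0.5718, -0.1546, 0.1901]
tool_rot: [0.0, 0.279, 0.96, -0.0]
contact_force: [-2.4, 0.4, 5.5]
gripper_width: 0.194
grasp_force: 81.2
```

```bash
python3 -c "from h import *; show()"
```

```text
t 11.07 p [ 571.8 -154.6  190.1] psi 147.63 tilt [ 0.04 -0.02] F [-2.4  0.4  5.5] M [ 0.06  0.59 -0.03] w 0.194 gf 81.2 q [ 0.57  0.44 -0.54  1.77  0.26  1.    0.94]
```

jog_arm(moves=[0.02,-0.01,-0.04,0,0,0.9,0,0,-0.004,0,0,0,0.9,0,0,-0.004,0,0,0,0.9,0,0,-0.004,0,0,0,0.9,0,0,-0.004,0,0,0,0.9,0,0,-0.004,0,0,0,0.9,0,0,-0.004,0,0,0,0.9,0,0,-0.004,0,0,0,0.9,0])

```text
t: 11.73
eef_pos: [0.5706, -0.1551, 0.1902]
tool_rot: [0.0, 0.51, 0.86, -0.0]
contact_force: [-0.7, -0.6, 1.0]
gripper_width: 0.196
grasp_force: 80.2
```

```bash
python3 -c "from h import *; show()"
```

```text
t 11.73 p [ 570.6 -155.1  190.2] psi 118.68 tilt [ 0.   -0.02] F [-0.7 -0.6  1. ] M [-0.12  0.26  0.22] w 0.196 gf 80.2 q [ 0.5   0.42 -0.44  1.78  0.21  0.99  0.48]
```

The bolt turns: the reaction is 0.22 N m, matching its friction. I'll carry on with this stroke.

jog_arm(moves=[0,-0.004,0,0,0,0.9,0,0,-0.004,0,0,0,0.9,0,0,-0.004,0,0,0,0.9,0,0,-0.004,0,0,0,0.9,0,0,-0.004,0,0,0,0.9,0,0,-0.004,0,0,0,0.9,0,0,-0.004,0,0,0,0.9,0,0,-0.004,0,0,0,0.9,0])

```text
t: 12.4
eef_pos: [0.5701, -0.1551, 0.1902]
tool_rot: [0.0, 0.708, 0.706, 0.0]
contact_force: [-0.8, -0.9, 0.8]
gripper_width: 0.198
grasp_force: 80.2
```

jog_arm(moves=[0,-0.004,0,0,0,0.9,0,0,-0.004,0,0,0,0.9,0,0,-0.004,0,0,0,0.9,0,0,-0.004,0,0,0,0.9,0,0,-0.004,0,0,0,0.9,0,0,-0.004,0,0,0,0.9,0,0,-0.004,0,0,0,0.9,0,0,-0.004,0,0,0,0.9,0])

```text
t: 13.07
eef_pos: [0.5696, -0.1549, 0.1902]
tool_rot: [0.0, 0.861, 0.508, 0.0]
contact_force: [-1.1, 0.4, -0.5]
gripper_width: 0.196
grasp_force: 80.2
```

```bash
python3 -c "from h import *; show()"
```

```text
t 13.07 p [ 569.6 -154.9  190.2] psi 61.09 tilt [ 0.02 -0.01] F [-1.1  0.4 -0.5] M [-0.04  0.18  0.17] w 0.196 gf 80.2 q [ 0.34  0.39 -0.23  1.79  0.11  0.97 -0.44]
```

Now I let go, back off upward, and take a fresh grip.

jog_arm(moves=[0,0,0,0,0,0,0.8,0,0,0,0,0,0,0.8,0,0,0,0,0,0,0.8,0,0,0,0,0,0,0.8,0,0,0,0,0,0,0.8,0,0,-0.8,0,0,0,0.8,0,0,-0.8,0,0,0,0.8,0,0,-0.4,0,0,0,0.8])

```text
t: 13.73
eef_pos: [0.5702, -0.1552, 0.2318]
tool_rot: [0.001, 0.861, 0.509, 0.001]
contact_force: [0.1, -0.0, 0.7]
gripper_width: 0.8
grasp_force: 0.0
```

Run:
```python
from h import *
show()
c=cam("side"); im=c["color"]
cv2.imwrite("pics/side4.png",cv2.resize(im[90:220,230:350],None,fx=4,fy=4,interpolation=cv2.INTER_CUBIC))
```

```text
t 13.73 p [ 570.2 -155.2  231.8] psi 61.24 tilt [ 0.12 -0.02] F [ 0.1 -0.   0.7] M [ 0.   -0.06 -0.  ] w 0.8 gf 0.0 q [ 0.34  0.35 -0.23  1.75  0.09  1.05 -0.42]
```

View pics/side4.png

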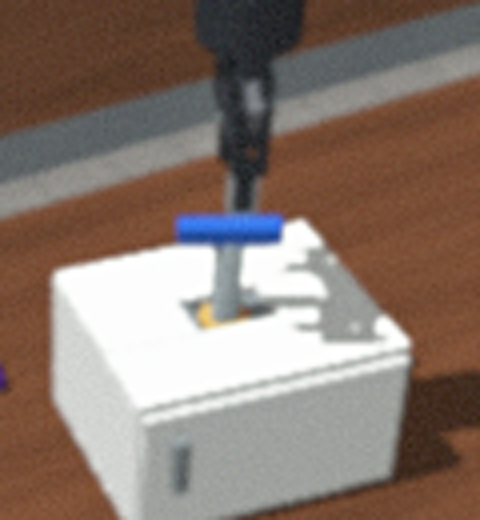

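The key stands on its own in the socket (bar at crop 180–280,228) with the gripper clear above it. I'll go down and regrip.

jog_arm(moves=[0,0,0.7,0,0,0,0.8,0,0,0.7,0,0,0,0.8,0,0,0.65,0,0,0,0.8,0,0,0,0,0,0,0.4,0,0,0,0,0,0,0,0,0,0,0,0,0,0,0,0,0,0,0,0,0,0,0,0,0,0,0,0])

```text
t: 14.45
eef_pos: [0.5699, -0.1551, 0.1902]
tool_rot: [0.001, 0.861, 0.509, 0.001]
contact_force: [-0.7, 0.0, 3.1]
gripper_width: 0.196
grasp_force: 79.9
```

jog_arm(moves=[0,0,0,0,0,0,0,0,0,0,0,0,0,0,0,0,0,0,0,0.4,0,0,-0.004,0,0,0,0.8,0,0,-0.004,0,0,0,0.8,0,0,-0.004,0,0,0,0.8,0,0,-0.004,0,0,0,0.8,0,0,-0.004,0,0,0,0.8,0])

```text
t: 15.12
eef_pos: [0.5697, -0.1549, 0.1902]
tool_rot: [0.001, 0.929, 0.371, 0.001]
contact_force: [-1.4, 1.0, 5.8]
gripper_width: 0.189
grasp_force: 80.2
```

```bash
python3 -c "from h import *; show()"
```

```text
t 15.12 p [ 569.7 -154.9  190.2] psi 43.5 tilt [ 0.1  -0.03] F [-1.4  1.   5.8] M [0.05 0.27 0.25] w 0.189 gf 80.2 q [ 0.29  0.39 -0.17  1.8   0.08  0.96 -0.72]
```

jog_arm(moves=[0,-0.004,-0.02,0,0,0.9,0,0,-0.004,0,0,0,0.9,0,0,-0.004,0,0,0,0.9,0,0,-0.004,0,0,0,0.9,0,0,-0.004,0,0,0,0.9,0,0,-0.004,0,0,0,0.9,0,0,-0.004,0,0,0,0.9,0,0,-0.004,0,0,0,0.9,0])

```text
t: 15.78
eef_pos: [0.5693, -0.1545, 0.1902]
tool_rot: [0.0, 0.992, 0.128, 0.001]
contact_force: [-0.1, -0.9, 3.1]
gripper_width: 0.193
grasp_force: 79.8
```

jog_arm(moves=[0,-0.004,0,0,0,0.9,0,0,-0.004,0,0,0,0.9,0,0,-0.004,0,0,0,0.9,0,0,-0.004,0,0,0,0.9,0,0,-0.004,0,0,0,0.9,0,0,-0.004,0,0,0,0.9,0,0,-0.004,0,0,0,0.9,0,0,-0.004,0,0,0,0.9,0])

```text
t: 16.45
eef_pos: [0.5692, -0.154, 0.1903]
tool_rot: [0.0, 0.992, -0.123, 0.001]
contact_force: [0.7, -0.5, 3.9]
gripper_width: 0.19
grasp_force: 79.8
```

```bash
python3 -c "from h import *; show()"
```

```text
t 16.45 p [ 569.2 -154.   190.3] psi -14.13 tilt [ 0.08 -0.04] F [ 0.7 -0.5  3.9] M [-0.23  0.17  0.22] w 0.19 gf 79.8 q [ 0.13  0.38  0.04  1.81 -0.02  0.95 -1.64]
```

jog_arm(moves=[0,-0.004,0,0,0,0.7,0,0,-0.004,0,0,0,0.7,0,0,-0.004,0,0,0,0.7,0,0,-0.004,0,0,0,0.7,0,0,-0.004,0,0,0,0.7,0,0,-0.004,0,0,0,0.7,0,0,0,0,0,0,0,0,0,0,0,0,0,0,0])

```text
t: 17.12
eef_pos: [0.5693, -0.1537, 0.1902]
tool_rot: [0.0, 0.964, -0.265, 0.001]
contact_force: [-1.6, -1.0, 5.3]
gripper_width: 0.196
grasp_force: 80.1
```

```bash
python3 -c "from h import *; show()"
```

```text
t 17.12 p [ 569.3 -153.7  190.2] psi -30.71 tilt [ 0.07 -0.04] F [-1.6 -1.   5.3] M [-0.36  0.35  0.01] w 0.196 gf 80.1 q [ 0.08  0.38  0.1   1.81 -0.04  0.95 -1.91]
```

jog_arm(moves=[0,-0.002,0,0,0,0.4,0,0,-0.002,0,0,0,0.4,0,0,-0.002,0,0,0,0.4,0,0,-0.002,0,0,0,0.4,0,0,-0.002,0,0,0,0.4,0,0,-0.002,0,0,0,0.4,0,0,-0.002,0,0,0,0.4,0,0,-0.002,0,0,0,0.4,0])

```text
t: 17.78
eef_pos: [0.5694, -0.1535, 0.1902]
tool_rot: [0.0, 0.929, -0.371, 0.001]
contact_force: [-1.8, -0.8, 5.7]
gripper_width: 0.192
grasp_force: 80.2
```

```bash
python3 -c "from h import *; show()"
```

```text
t 17.78 p [ 569.4 -153.5  190.2] psi -43.55 tilt [ 0.06 -0.04] F [-1.8 -0.8  5.7] M [-0.38  0.44  0.23] w 0.192 gf 80.2 q [ 0.04  0.38  0.15  1.82 -0.07  0.95 -2.11]
```

jog_arm(moves=[0,-0.002,-0.01,0,0,0.3,0,0,-0.002,0,0,0,0.3,0,0,-0.002,0,0,0,0.3,0,0,-0.002,0,0,0,0.3,0,0,-0.002,0,0,0,0.3,0,0,-0.002,0,0,0,0.3,0,0,-0.002,0,0,0,0.3,0,0,-0.002,0,0,0,0.3,0])

```text
t: 18.45
eef_pos: [0.5695, -0.1532, 0.1902]
tool_rot: [0.0, 0.895, -0.447, 0.0]
contact_force: [-1.1, -2.0, 6.7]
gripper_width: 0.193
grasp_force: 80.7
```

```bash
python3 -c "from h import *; show()"
```

```text
t 18.45 p [ 569.5 -153.2  190.2] psi -53.1 tilt [ 0.04 -0.05] F [-1.1 -2.   6.7] M [-0.47  0.47  0.79] w 0.193 gf 80.7 q [ 0.02  0.38  0.18  1.82 -0.08  0.95 -2.27]
```

jog_arm(moves=[0,0,-0.01,0,0,0.3,0,0,0,0,0,0,0.3,0,0,0,0,0,0,0.3,0,0,0,0,0,0,0.2,0,0,0,0,0,0,0,0,0,0,0,0,0,0,0,0,0,0,0,0,0,0,0,0,0,0,0,0,0])

```text
t: 19.12
eef_pos: [0.5696, -0.153, 0.1903]
tool_rot: [0.0, 0.877, -0.481, 0.0]
contact_force: [-1.2, -2.2, 5.7]
gripper_width: 0.196
grasp_force: 81.0
```

```bash
python3 -c "from h import *; show()"
```

```text
t 19.12 p [ 569.6 -153.   190.3] psi -57.46 tilt [ 0.03 -0.05] F [-1.2 -2.2  5.7] M [-0.57  0.34  1.03] w 0.196 gf 81.0 q [ 0.    0.38  0.2   1.82 -0.09  0.95 -2.34]
```

The torque holds at 1.03 N m, well above friction and near the predicted angle, so the bolt is on its stop. I'll back off within the turning play and lift out.

jog_arm(moves=[0,0,0,0,0,-0.5,0,0,0,0,0,0,-0.5,0,0,0,0,0,0,-0.5,0,0,0,0,0,0,-0.5,0,0,0,0,0,0,-0.3,0,0,0,0,0,0,0,0,0,0,0,0,0,0,0,0,0,0,0,0,0,0])

```text
t: 19.78
eef_pos: [0.5694, -0.1533, 0.1902]
tool_rot: [-0.0, 0.912, -0.41, 0.0]
contact_force: [-1.5, -1.2, 5.3]
gripper_width: 0.194
grasp_force: 80.1
```

```bash
python3 -c "from h import *; show()"
```

```text
t 19.78 p [ 569.4 -153.3  190.2] psi -48.47 tilt [ 0.03 -0.01] F [-1.5 -1.2  5.3] M [-0.49  0.35 -0.05] w 0.194 gf 80.1 q [ 0.03  0.38  0.16  1.82 -0.07  0.95 -2.19]
```

jog_arm(moves=[0,0,-0.2,0,0,0,0,0,0,-0.2,0,0,0,0,0,0,-0.3,0,0,0,0,0,0,-0.3,0,0,0,0,0,0,-0.4,0,0,0,0,0,0,-0.5,0,0,0,0,0,0,-0.6,0,0,0,0,0,0,-0.5,0,0,0,0])

```text
t: 20.45
eef_pos: [0.5701, -0.1529, 0.2524]
tool_rot: [-0.0, 0.912, -0.41, 0.001]
contact_force: [0.5, 0.2, -1.3]
gripper_width: 0.194
grasp_force: 78.5
```

Run:
```python
from h import *
show()
for n in(None,16,24): plan([.5515,.141,.245],-48.5,n)
c=cam("side"); im=c["color"]
cv2.imwrite("pics/side5.png",cv2.resize(im[70:220,230:350],None,fx=4,fy=4,interpolation=cv2.INTER_CUBIC))
```

```text
t 20.45 p [ 570.1 -152.9  252.4] psi -48.4 tilt [ 0.15 -0.01] F [ 0.5  0.2 -1.3] M [ 0.01 -0.    0.02] w 0.194 gf 78.5 q [ 0.02  0.32  0.17  1.75 -0.06  1.07 -2.2 ]
rows 12 [-0.968, -0.754, 0.031, -0.002, -0.002, 0.002]
rows 16 [-0.726, -0.566, 0.023, -0.002, -0.002, 0.002]
rows 24 [-0.484, -0.377, 0.015, -0.001, -0.001, 0.001]
```

View pics/side5.png

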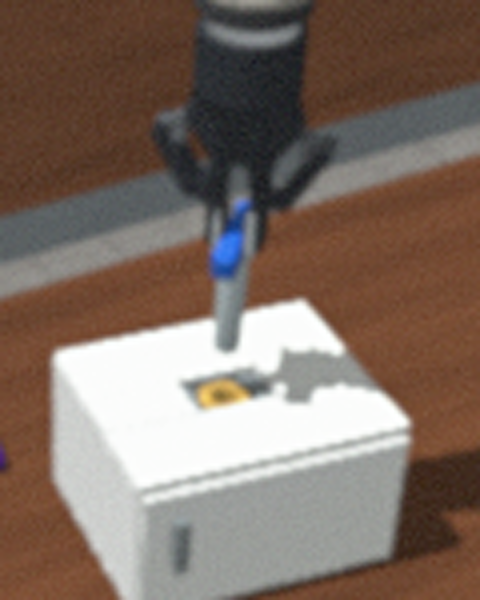

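The key is out and the bolt is visible (crop 222,392). Next I measure the stand hole now that it is empty, while carrying the key over.

Run:
```python
from h import *
c=cam("top"); im=c["color"]; hsv=cv2.cvtColor(im,cv2.COLOR_BGR2HSV)
H,S,V=[hsv[...,i].astype(int) for i in range(3)]
u,v=np.meshgrid(range(512),range(384))
s=bigs((u>198)&(u<240)&(v>198)&(v<238)&(H>8)&(H<30)&(V>150)); print("stand",s.sum(),rect(c,s,.055))
ui,vi=211,211
hole=(u>207)&(u<230)&(v>207)&(v<230)&(V<150); hole=bigs(hole); print("hole",hole.sum(),rect(c,hole,.055))
print(V[208:228,206:230])
```

```text
stand 704 (((551.6813354492188, 141.482421875), (82.26173400878906, 81.40022277832031), 85.25423431396484), array([0.55159408, 0.14147676]))
hole 71 (((552.2918090820312, 142.45608520507812), (23.544631958007812, 23.550458908081055), 89.4655532836914), array([0.55223412, 0.14176619]))
[[226 226 229 231 232 231 231 231 230 231 230 231 231 231 230 230 229 229
  229 230 229 227 228 228]
 [236 235 234 234 234 233 232 231 231 230 230 229 229 229 229 229 228 227
  228 227 228 227 228 227]
 [237 237 237 236 236 236 236 235 234 234 234 234 234 234 234 232 231 231
  230 229 228 227 227 226]
 [240 239 239 239 239 238 238 231 222 220 220 226 233 233 232 231 233 235
  235 234 234 235 234 234]
 [240 240 239 239 240 240 234 195 119 121 141 139 135 153 144 143 214 237
  239 238 237 237 237 237]
 [237 236 236 235 235 235 230 188 116 111 120 115 117 117 112 106 168 229
  241 241 241 241 241 241]
 [240 240 239 239 238 238 231 184 100 114 137 142 141 143 144 144 186 230
  239 240 240 240 240 241]
 [241 240 241 241 241 241 234 179  98 122 140 140 140 143 145 145 188 229
  237 236 236 235 236 236]
 [241 
[... 506 characters left out ...]
41 240 240 240 240 238 226 218 218 214 204 196 185 173 173 217 235
  235 234 234 234 234 233]
 [237 238 239 239 239 240 240 240 240 240 239 239 239 238 238 237 237 236
  236 236 235 235 235 235]
 [230 230 234 236 236 236 237 237 237 236 237 237 237 237 237 237 237 237
  237 236 237 236 236 235]
 [234 234 234 233 233 232 235 238 238 237 238 238 237 237 237 236 236 236
  236 235 235 234 235 234]
 [238 238 237 237 237 236 236 236 236 237 239 241 241 241 241 240 240 240
  239 239 238 238 238 238]
 [240 240 240 239 239 239 238 238 237 237 236 235 236 238 241 240 241 241
  242 242 242 241 241 241]
 [241 242 241 241 241 241 240 240 240 239 239 238 238 237 237 236 239 241
  242 242 242 242 242 241]]
```

jog_arm(moves=[-0.726,-0.566,0.023,0,0,0,0,-0.726,-0.566,0.023,0,0,0,0,-0.726,-0.566,0.023,0,0,0,0,-0.726,-0.566,0.023,0,0,0,0,-0.726,-0.566,0.023,0,0,0,0,-0.726,-0.566,0.023,0,0,0,0,-0.726,-0.566,0.023,0,0,0,0,-0.726,-0.566,0.023,0,0,0,0])

```text
t: 21.22
eef_pos: [0.5598, -0.0049, 0.2469]
tool_rot: [-0.0, 0.912, -0.41, 0.001]
contact_force: [0.6, -0.1, -0.8]
gripper_width: 0.191
grasp_force: 78.5
```

jog_arm(moves=[-0.726,-0.566,0.023,0,0,0,0,-0.726,-0.566,0.023,0,0,0,0,-0.726,-0.566,0.023,0,0,0,0,-0.726,-0.566,0.023,0,0,0,0,-0.726,-0.566,0.023,0,0,0,0,-0.726,-0.566,0.023,0,0,0,0,-0.726,-0.566,0.023,0,0,0,0,-0.726,-0.566,0.023,0,0,0,0])

```text
t: 21.88
eef_pos: [0.5504, 0.1421, 0.2433]
tool_rot: [-0.001, 0.912, -0.41, 0.0]
contact_force: [-0.9, -0.1, -0.8]
gripper_width: 0.19
grasp_force: 78.5
```

Run:
```python
from h import *
show()
plan([.5513,.1418,.140],-48.5,8)
```

```text
t 21.88 p [550.4 142.1 243.3] psi -48.39 tilt [0.07 0.03] F [-0.9 -0.1 -0.8] M [0.04 0.02 0.06] w 0.19 gf 78.5 q [-0.39  0.29  0.03  1.8  -0.01  1.05 -2.77]
rows 8 [0.005, -0.003, 0.645, -0.002, -0.001, 0.003]
```

q7 is close to its limit, so I'll turn back 20° on the way down.

jog_arm(moves=[0,0,0,0,0,-0.625,0,0.005,0,0.3,0,0,-0.625,0,0.005,0,0.6,0,0,-0.625,0,0.005,0,0.8,0,0,-0.625,0,0.005,0,0.8,0,0,-0.625,0,0.005,0,0.8,0,0,-0.625,0,0,0,0.6,0,0,-0.625,0,0,0,0.4,0,0,-0.625,0])

```text
t: 22.55
eef_pos: [0.5503, 0.1407, 0.1558]
tool_rot: [0.0, 0.97, -0.244, -0.0]
contact_force: [-0.6, 0.0, -1.0]
gripper_width: 0.191
grasp_force: 78.4
```

Run:
```python
from h import *
show()
plan([.5510,.1415,.140],-28.4,4)
c=cam("side"); im=c["color"]
cv2.imwrite("pics/side6.png",cv2.resize(im[100:260,130:290],None,fx=3.5,fy=3.5,interpolation=cv2.INTER_CUBIC))
```

```text
t 22.55 p [550.3 140.7 155.8] psi -28.27 tilt [-0.04 -0.01] F [-0.6  0.  -1. ] M [0.01 0.01 0.02] w 0.191 gf 78.4 q [-0.33  0.39 -0.04  1.89  0.02  0.87 -2.44]
rows 4 [0.003, -0.013, 0.197, 0.002, 0.002, 0.008]
```

View pics/side6.png

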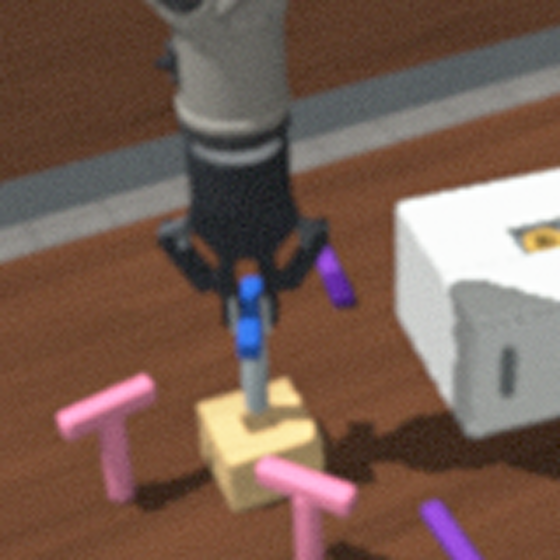

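The key is upright with its tip at crop (257,410), just over the hole (258,420). I'll lower it carefully.

jog_arm(moves=[0.003,-0.013,0.2,0,0,0,0,0.003,-0.013,0.2,0,0,0,0,0.003,-0.013,0.2,0,0,0,0,0.003,-0.013,0.2,0,0,0,0,0,0,0.2,0,0,0,0,0,0,0.15,0,0,0,0,0,0,0,0,0,0,0,0,0,0,0,0,0,0])

```text
t: 23.27
eef_pos: [0.5568, 0.1445, 0.1436]
tool_rot: [-0.004, 0.969, -0.246, 0.005]
contact_force: [-13.3, -1.7, 60.8]
gripper_width: 0.192
grasp_force: 89.6
```

```bash
python3 -c "from h import *; show()"
```

```text
t 23.27 p [556.8 144.5 143.6] psi -28.44 tilt [0.72 0.31] F [-13.3  -1.7  60.8] M [-0.89  3.64 -0.08] w 0.192 gf 89.6 q [-0.33  0.41 -0.04  1.89  0.02  0.83 -2.45]
```

It caught the rim, so I'm backing up right away.

jog_arm(moves=[0,0,-0.5,0,0,0,0,0,0,-0.5,0,0,0,0,0,0,-0.3,0,0,0,0,0,0,0,0,0,0,0,0,0,0,0,0,0,0,0,0,0,0,0,0,0,0,0,0,0,0,0,0,0,0,0,0,0,0,0])

```text
t: 23.93
eef_pos: [0.551, 0.1415, 0.1587]
tool_rot: [0.0, 0.969, -0.245, -0.001]
contact_force: [-0.2, -0.1, -1.7]
gripper_width: 0.188
grasp_force: 80.0
```

Run:
```python
from h import *
show()
c=cam("side"); t=cam("top"); a=c["color"][130:250,150:270]; b=t["color"][185:245,185:245]
k=dict(interpolation=cv2.INTER_CUBIC)
cv2.imwrite("pics/m7.png",np.hstack([cv2.resize(a,(500,500),**k),cv2.resize(b,(300,500),**k)]) if 0 else cv2.resize(a,(590,590),**k))
p=pose()[1]
for z in (.055,): print("hole proj side",proj(c,[[.5515,.1412,.055],[.5515-.0135,.1412+.0135,.055],[.5515+.0135,.1412+.0135,.055],[.5515+.0135,.1412-.0135,.055],[.5515-.0135,.1412-.0135,.055]]).round(1).tolist())
x=pose()[2].as_matrix()[:,0]; tip=p+.0011*x-[0,0,.09]
print("tip exp",tip,proj(c,tip))
```

```text
t 23.93 p [551.  141.5 158.7] psi -28.38 tilt [-0.08 -0.03] F [-0.2 -0.1 -1.7] M [-0.04 -0.05 -0.01] w 0.188 gf 80.0 q [-0.33  0.39 -0.04  1.88  0.02  0.88 -2.44]
hole proj side [[203.4, 218.9], [201.1, 223.3], [197.2, 217.7], [205.6, 214.6], [209.6, 220.1]]
tip exp [0.55218313 0.14107923 0.06899325] [[203.04611116 215.19292634]]
```

View pics/m7.png

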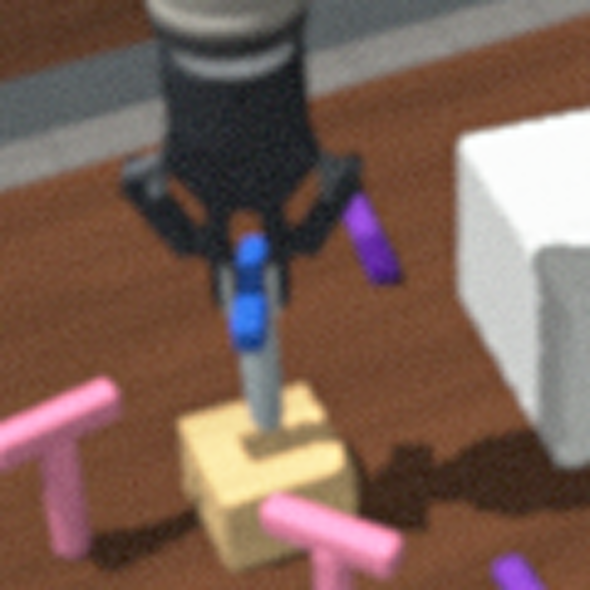

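The key seems to lean a little in the fingers: tip at crop (267,427) against an expected (261,419). I'll measure the shaft line properly.

```bash
cat > m.py <<'E'
from h import *
def shaft(im,cols,r0,r1):
    hsv=cv2.cvtColor(im,cv2.COLOR_BGR2HSV).astype(int); out=[]
    for r in range(r0,r1):
        cc=[u for u in range(*cols) if hsv[r,u,1]<75 and hsv[r,u,2]>95]
        out.append((r,len(cc),round(float(np.mean(cc)),2) if cc else None))
    return out
E
python3 - <<'E'
from m import *
def ax(c,p,x,d=.0011): return [[round(float(q),1) for q in proj(c,p+d*x-[0,0,z])[0]] for z in (.0,.03,.06,.09)]
c=cam("side"); o,p,R=pose(); x=R.as_matrix()[:,0]
print("now axis",ax(c,p,x)); print(shaft(c["color"],(192,216),198,222))
im=cv2.resize(cv2.imread("pics/side2.png"),(160,160),interpolation=cv2.INTER_AREA); full=np.zeros((384,512,3),np.uint8); full[100:260,130:290]=im
print("side2 axis",ax(c,np.array([.5511,.1393,.2369]),np.array([-.705,.709,0]))); print(shaft(full,(190,216),170,202))
im=cv2.resize(cv2.imread("pics/side5.png"),(120,150),interpolation=cv2.INTER_AREA); full[:]=0; full[70:220,230:350]=im
print("side5 axis",ax(c,np.array([.5701,-.1529,.2524]),np.array([.664,-.748,0]))); print(shaft(full,(275,300),136,162))
im=cv2.resize(cv2.imread("pics/side6.png"),(160,160),interpolation=cv2.INTER_AREA); full[:]=0; full[100:260,130:290]=im
print("side6 axis",ax(c,np.array([.5503,.1407,.1558]),np.array([.881,-.474,0]))); print(shaft(full,(192,216),198,222))
E
```

```text
now axis [[201.1, 191.1], [201.8, 199.3], [202.4, 207.4], [203.0, 215.2]]
[(198, 3, 205.0), (199, 3, 205.0), (200, 3, 205.0), (201, 7, 201.71), (202, 9, 202.0), (203, 9, 202.0), (204, 9, 202.0), (205, 8, 202.5), (206, 8, 202.5), (207, 9, 203.0), (208, 9, 203.0), (209, 8, 202.5), (210, 9, 203.0), (211, 7, 203.0), (212, 7, 203.0), (213, 7, 203.0), (214, 7, 203.0), (215, 6, 203.5), (216, 5, 204.0), (217, 3, 204.0), (218, 0, None), (219, 0, None), (220, 0, None), (221, 0, None)]
side2 axis [[199.9, 168.5], [200.6, 177.5], [201.3, 186.3], [202.0, 194.7]]
[(170, 4, 200.0), (171, 4, 203.5), (172, 4, 203.5), (173, 4, 202.5), (174, 6, 200.17), (175, 7, 200.86), (176, 8, 200.62), (177, 9, 200.44), (178, 12, 199.5), (179, 10, 200.5), (180, 10, 200.5), (181, 10, 200.5), (182, 10, 200.5), (183, 10, 200.5), (184, 10, 200.5), (185, 10, 200.5), (186, 9, 201.0), (187, 9, 201.0), (188, 9, 201.0), (189, 9, 201.0), (190, 9, 201.0), (191, 9, 201.0), (192, 10, 201.5), (193, 9, 201.0), (194, 9, 201.0), (195, 8, 201.5), (196, 6, 201.5), (197, 5, 202.0), (198, 0, None), (199, 0, None), (200, 0, None), (201, 
[... 334 characters left out ...]
150, 25, 287.0), (151, 25, 287.0), (152, 25, 287.0), (153, 25, 287.0), (154, 25, 287.0), (155, 25, 287.0), (156, 25, 287.0), (157, 25, 287.0), (158, 25, 287.0), (159, 25, 287.0), (160, 25, 287.0), (161, 25, 287.0)]
side6 axis [[201.6, 192.1], [202.3, 200.3], [202.9, 208.3], [203.5, 216.1]]
[(198, 1, 205.0), (199, 3, 202.67), (200, 3, 202.67), (201, 3, 202.67), (202, 4, 203.25), (203, 9, 202.0), (204, 9, 202.0), (205, 9, 202.0), (206, 9, 202.0), (207, 9, 202.0), (208, 9, 202.0), (209, 9, 202.0), (210, 8, 202.5), (211, 8, 202.5), (212, 8, 202.5), (213, 8, 202.5), (214, 7, 203.0), (215, 7, 203.0), (216, 7, 203.0), (217, 5, 203.0), (218, 3, 203.0), (219, 0, None), (220, 0, None), (221, 0, None)]
```

Run:
```python
from m import *
c=cam("side")
im=cv2.resize(cv2.imread("pics/side2.png"),(160,160),interpolation=cv2.INTER_AREA)
print("V"); print(im[108:132,56:92].astype(int).sum(2)//3)
P=np.array([.5515,.1412]); a=np.radians(-4.75); Q=np.array([[np.cos(a),-np.sin(a)],[np.sin(a),np.cos(a)]])
for h,z in((.0135,.055),(.04,.055)):
    print(h,[ (proj(c,np.r_[P+Q@(h*np.array(s)),z])[0]-[186,208]).round(1).tolist() for s in((1,1),(1,-1),(-1,-1),(-1,1))])
```

```text
V
[[ 82  82  82  84  84  82  83  82  84  80  83  81  76  79  79  77  81  80
   84  95 103 117 128 141 155 159 131  94  78  79  76  81  81  77  78  80]
 [ 81  82  81  82  84  85  75  81  79  77  76  78  76  77  81  88 101 108
  124 132 146 160 173 182 191 190 162 120  82  78  76  77  79  79  79  78]
 [ 84  84  84  84  80  78  75  76  77  75  76  84  89  97 111 128 144 155
  171 179 188 196 202 206 209 205 186 144  95  78  76  75  80  84  82  76]
 [ 82  81  81  78  74  75  81  81  84  94 107 115 127 140 160 175 183 190
  199 203 203 206 207 209 209 209 197 170 127  93  78  80  81  84  80  81]
 [ 80  78  78  76  82  89  95 107 121 136 155 167 176 183 195 201 204 206
  209 208 210 207 206 209 209 208 210 200 167 125  87  82  84  83  81  85]
 [ 79  84  94 100 116 129 140 155 171 182 193 197 202 204 205 208 207 208
  208 208 209 209 210 209 211 213 215 214 200 157 104  82  82  82  79  81]
 [ 99 120 140 151 166 177 186 192 199 202 206 207 209 208 210 209 209 210
  208 210 211 212 215 216 217 219 220 221 216 185 133  92  79  79  83  86]
 [129 161 181 192 201 203 204 206 208 209 209 208 209 2
[... 1900 characters left out ...]
151 169 189 206 214 215 215 216 217 219 218 218 219 219
  218 216 212 208 200 191 180 169 157 143 137 128 123 123 119 118 117 105]
 [ 85 106 132 139 147 161 174 194 210 216 219 219 219 219 220 220 216 214
  210 205 202 192 175 157 140 134 129 123 121 120 123 124 126 121 120 109]
 [ 85  97 118 124 138 153 165 187 205 219 221 219 220 218 214 207 197 192
  194 198 199 188 172 156 143 133 125 121 122 123 125 122 125 124 124 111]
 [ 83  88 103 109 124 145 159 176 196 213 218 216 207 199 188 174 162 167
  187 206 212 205 195 190 176 162 150 139 128 128 126 122 125 126 128 115]]
0.0135 [[11.4, 9.3], [20.1, 6.7], [23.4, 12.5], [14.6, 15.1]]
0.04 [[-0.1, 6.3], [25.2, -1.1], [35.3, 15.6], [9.0, 23.8]]
```

The hole sits where expected, so the miss comes from the key leaning in the bar's plane, which is hidden along this camera's view. I'll turn the tool 93° so that lean shows side-on.

jog_arm(moves=[0,0,-0.2,0,0,-0.97,0,0,0,-0.2,0,0,-0.97,0,0,0,0,0,0,-0.97,0,0,0,0,0,0,-0.97,0,0,0,0,0,0,-0.97,0,0,0,0,0,0,-0.97,0,0,0,0,0,0,-0.97,0,0,0,0,0,0,-0.97,0])

```text
t: 24.8
eef_pos: [0.5514, 0.1416, 0.1675]
tool_rot: [0.0, 1.0, 0.025, -0.0]
contact_force: [0.0, 0.2, -1.0]
gripper_width: 0.193
grasp_force: 80.1
```

jog_arm(moves=[0,0,0,0,0,-0.97,0,0,0,0,0,0,-0.97,0,0,0,0,0,0,-0.97,0,0,0,0,0,0,-0.97,0,0,0,0,0,0,-0.97,0,0,0,0,0,0,-0.97,0,0,0,0,0,0,-0.97,0,0,0,0,0,0,-0.97,0])

```text
t: 25.47
eef_pos: [0.5515, 0.1416, 0.1675]
tool_rot: [0.0, 0.957, 0.291, -0.0]
contact_force: [-0.9, 0.1, -0.8]
gripper_width: 0.19
grasp_force: 80.1
```

jog_arm(moves=[0,0,0,0,0,-0.97,0,0,0,0,0,0,-0.97,0,0,0,0,0,0,-0.97,0,0,0,0,0,0,-0.97,0,0,0,0,0,0,-0.97,0,0,0,0,0,0,-0.97,0,0,0,0,0,0,-0.97,0,0,0,0,0,0,-0.97,0])

```text
t: 26.13
eef_pos: [0.5515, 0.1416, 0.1675]
tool_rot: [0.0, 0.844, 0.537, -0.0]
contact_force: [0.3, 0.2, -1.6]
gripper_width: 0.193
grasp_force: 80.1
```

Run:
```python
from m import *
def ax(c,p,x,d=.0011): return [[round(float(q),1) for q in proj(c,p+d*x-[0,0,z])[0]] for z in (.0,.03,.06,.09)]
c=cam("side"); o,p,R=pose(); x=R.as_matrix()[:,0]; show()
print("now axis",ax(c,p,x)); print(shaft(c["color"],(185,222),190,222))
cv2.imwrite("pics/side8.png",cv2.resize(c["color"][130:250,150:270],(590,590),interpolation=cv2.INTER_CUBIC))
```

```text
t 26.18 p [551.5 141.5 167.4] psi 65.14 tilt [-0.01 -0.01] F [ 0.5 -0.3 -2.3] M [-0.04 -0.04 -0.04] w 0.191 gf 80.1 q [-0.06  0.4  -0.38  1.85  0.18  0.92 -0.96]
now axis [[200.5, 188.9], [201.2, 197.3], [201.8, 205.4], [202.5, 213.2]]
[(190, 3, 205.33), (191, 4, 197.75), (192, 7, 200.0), (193, 9, 200.0), (194, 9, 200.0), (195, 9, 200.0), (196, 9, 200.0), (197, 9, 200.0), (198, 9, 200.0), (199, 9, 200.0), (200, 9, 200.0), (201, 9, 200.0), (202, 9, 200.0), (203, 9, 200.0), (204, 9, 200.0), (205, 9, 200.0), (206, 9, 200.0), (207, 9, 200.0), (208, 9, 200.0), (209, 9, 200.0), (210, 9, 200.0), (211, 9, 200.0), (212, 8, 200.5), (213, 7, 200.0), (214, 6, 200.5), (215, 4, 200.5), (216, 0, None), (217, 0, None), (218, 0, None), (219, 0, None), (220, 0, None), (221, 0, None)]
```

View pics/side8.png

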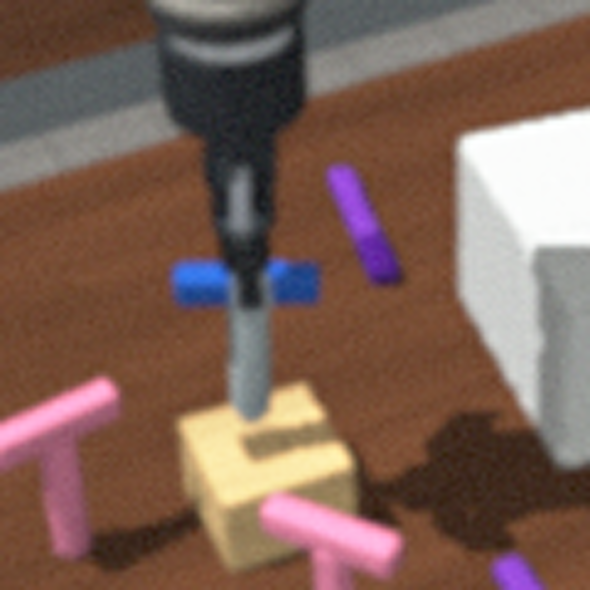

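The lean shows clearly: the shaft's lower end is off by about 5 mm along +tool x, or 3°. I'll tilt the tool to bring the key upright and recentre it over the hole.

jog_arm(moves=[-0.05,0.015,0,0.25,-0.4,0,0,-0.05,0,0,0.25,-0.4,0,0,0,0,0,0,0,0,0,0,0,0,0,0,0,0,0,0,0,0,0,0,0,0,0,0,0,0,0,0,0,0,0,0,0,0,0,0,0,0,0,0,0,0])

```text
t: 26.85
eef_pos: [0.5508, 0.1396, 0.1677]
tool_rot: [0.0, 0.844, 0.535, -0.033]
contact_force: [0.4, -0.6, -1.8]
gripper_width: 0.193
grasp_force: 80.0
```

Run:
```python
from m import *
c=cam("side"); o,p,R=pose(); show()
k=np.array([.5515,.1406,p[2]])
print("want axis",[[round(float(q),1) for q in proj(c,k-[0,0,z])[0]] for z in (.0,.03,.06,.09)]); print([s for s in shaft(c["color"],(185,222),192,220) if s[1]])
```

```text
t 26.9 p [550.8 139.6 167.6] psi 64.79 tilt [-3.16 -2.04] F [ 0.1 -0.4 -1.6] M [ 0.04 -0.07  0.03] w 0.192 gf 80.0 q [-0.08  0.43 -0.37  1.81  0.19  1.   -0.97]
want axis [[201.2, 188.7], [201.9, 197.1], [202.5, 205.2], [203.1, 213.1]]
[(192, 10, 199.5), (193, 9, 201.0), (194, 9, 201.0), (195, 9, 201.0), (196, 8, 201.5), (197, 8, 201.5), (198, 9, 202.0), (199, 9, 202.0), (200, 9, 202.0), (201, 9, 202.0), (202, 9, 202.0), (203, 9, 202.0), (204, 9, 202.0), (205, 9, 202.0), (206, 9, 202.0), (207, 9, 202.0), (208, 9, 202.0), (209, 9, 202.0), (210, 9, 202.0), (211, 8, 202.5), (212, 8, 202.5), (213, 7, 203.0), (214, 6, 202.5), (215, 5, 203.0), (216, 2, 203.5)]
```

The shaft slope now matches vertical. Lowering again, straight down in world axes.

jog_arm(moves=[0.011,0.007,0.2,0,0,0,0,0.011,0.007,0.2,0,0,0,0,0.011,0.007,0.2,0,0,0,0,0.011,0.007,0.2,0,0,0,0,0.011,0.007,0.2,0,0,0,0,0.011,0.007,0.2,0,0,0,0,0,0,0.05,0,0,0,0,0,0,0,0,0,0,0])

```text
t: 27.57
eef_pos: [0.5505, 0.1396, 0.142]
tool_rot: [0.0, 0.844, 0.535, -0.033]
contact_force: [-0.0, 0.6, -0.8]
gripper_width: 0.191
grasp_force: 80.0
```

```bash
python3 -c "from h import *; show()"
```

```text
t 27.57 p [550.5 139.6 142. ] psi 64.8 tilt [-3.22 -2.05] F [-0.   0.6 -0.8] M [ 0.07 -0.05 -0.02] w 0.191 gf 80.0 q [-0.09  0.46 -0.36  1.83  0.21  0.95 -0.99]
```

No contact yet at a nominal tip height of 52 mm, so I'll continue in small steps.

jog_arm(moves=[0.006,0.004,0.1,0,0,0,0,0.006,0.004,0.1,0,0,0,0,0.006,0.004,0.1,0,0,0,0,0.006,0.004,0.1,0,0,0,0,0,0,0,0,0,0,0,0,0,0,0,0,0,0,0,0,0,0,0,0,0,0,0,0,0,0,0,0])

```text
t: 28.23
eef_pos: [0.551, 0.1397, 0.1346]
tool_rot: [0.0, 0.844, 0.535, -0.033]
contact_force: [-0.7, 0.1, -1.3]
gripper_width: 0.186
grasp_force: 80.0
```

```bash
python3 -c "from h import *; show()"
```

```text
t 28.23 p [551.  139.7 134.6] psi 64.8 tilt [-3.16 -2.04] F [-0.7  0.1 -1.3] M [ 0.06 -0.03 -0.01] w 0.186 gf 80.0 q [-0.09  0.47 -0.36  1.84  0.21  0.94 -0.99]
```

It is about 10 mm in, past the taper, with no load.

jog_arm(moves=[0.011,0.007,0.2,0,0,0,0,0.011,0.007,0.2,0,0,0,0,0.011,0.007,0.2,0,0,0,0,0.011,0.007,0.2,0,0,0,0,0,0,0,0,0,0,0,0,0,0,0,0,0,0,0,0,0,0,0,0,0,0,0,0,0,0,0,0])

```text
t: 28.9
eef_pos: [0.551, 0.1398, 0.1186]
tool_rot: [0.0, 0.844, 0.535, -0.033]
contact_force: [0.8, -0.1, -1.8]
gripper_width: 0.188
grasp_force: 80.0
```

```bash
python3 -c "from h import *; show()"
```

```text
t 28.9 p [551.  139.8 118.6] psi 64.8 tilt [-3.16 -2.03] F [ 0.8 -0.1 -1.8] M [ 0.1  -0.05  0.01] w 0.188 gf 80.0 q [-0.09  0.49 -0.35  1.85  0.22  0.91 -1.  ]
```

jog_arm(moves=[0.009,0.005,0.15,0,0,0,0,0.009,0.005,0.15,0,0,0,0,0.009,0.005,0.15,0,0,0,0,0.009,0.005,0.15,0,0,0,0,0.009,0.005,0.15,0,0,0,0,0.009,0.005,0.15,0,0,0,0,0.006,0.004,0.1,0,0,0,0,0,0,0,0,0,0,0])

```text
t: 29.57
eef_pos: [0.5506, 0.1397, 0.0978]
tool_rot: [0.0, 0.844, 0.535, -0.033]
contact_force: [0.2, 0.1, -0.7]
gripper_width: 0.188
grasp_force: 80.0
```

```bash
python3 -c "from h import *; show()"
```

```text
t 29.57 p [550.6 139.7  97.8] psi 64.8 tilt [-3.23 -2.06] F [ 0.2  0.1 -0.7] M [ 0.07 -0.09  0.01] w 0.188 gf 80.0 q [-0.1   0.52 -0.35  1.86  0.24  0.87 -1.01]
```

jog_arm(moves=[0.003,0.002,0.05,0,0,0,0,0.003,0.002,0.05,0,0,0,0,0.003,0.002,0.05,0,0,0,0,0.003,0.002,0.05,0,0,0,0,0,0,0,0,0,0,0,0,0,0,0,0,0,0,0,0,0,0,0,0,0,0,0,0,0,0,0,0])

```text
t: 30.23
eef_pos: [0.5515, 0.14, 0.0962]
tool_rot: [0.001, 0.844, 0.535, -0.032]
contact_force: [-2.7, 0.0, 11.4]
gripper_width: 0.184
grasp_force: 81.6
```

```bash
python3 -c "from h import *; show()"
```

```text
t 30.23 p [551.5 140.   96.2] psi 64.79 tilt [-3.09 -2.04] F [-2.7  0.  11.4] M [-0.35  0.95 -0.04] w 0.184 gf 81.6 q [-0.1   0.52 -0.35  1.86  0.24  0.87 -1.01]
```

Bottom contact at 11 N. I'll open, clear upward along the tool axis, and check.

jog_arm(moves=[0,0,0,0,0,0,0.3,0,0,0,0,0,0,0.45,0,0,0,0,0,0,0.7,0,0,0,0,0,0,0.9,0,0,0,0,0,0,0.9,0,0,-0.2,0,0,0,0.9,0,0,-0.5,0,0,0,0.9,0,0,-0.7,0,0,0,0.9])

```text
t: 30.9
eef_pos: [0.5517, 0.1406, 0.1223]
tool_rot: [-0.0, 0.844, 0.535, -0.034]
contact_force: [-0.2, 0.4, -0.5]
gripper_width: 0.9
grasp_force: 0.0
```

jog_arm(moves=[0,0,-0.9,0,0,0,0.9,0,0,-0.9,0,0,0,0.9,0,0,-0.9,0,0,0,0.9,0,0,-0.9,0,0,0,0.9,0,0,-0.9,0,0,0,0.9,0,0,-0.9,0,0,0,0.9,0,0,-0.5,0,0,0,0.9,0,0,0,0,0,0,0.9])

```text
t: 31.57
eef_pos: [0.5604, 0.1457, 0.2432]
tool_rot: [0.001, 0.844, 0.535, -0.03]
contact_force: [0.5, -0.4, -0.9]
gripper_width: 0.899
grasp_force: 0.0
```

Run:
```python
from m import *
show(); c=cam("side"); t=cam("top")
k=dict(interpolation=cv2.INTER_CUBIC)
a=cv2.resize(c["color"][150:290,90:290],(600,420),**k)
cv2.imwrite("pics/side9.png",a)
im=t["color"]; hsv=cv2.cvtColor(im,cv2.COLOR_BGR2HSV); H,S,V=[hsv[...,i].astype(int) for i in range(3)]
b=(H>100)&(H<125)&(S>150)&(V>80); print("blue top",b.sum(), rect(t,bigs(b),.115) if b.sum()>20 else "")
# side-camera bar row vs the expected heights
im=c["color"]; hsv=cv2.cvtColor(im,cv2.COLOR_BGR2HSV); H,S,V=[hsv[...,i].astype(int) for i in range(3)]
b=bigs((H>100)&(H<125)&(S>120)&(V>60)); print("blue side",b.sum(),np.argwhere(b).mean(0)[::-1],proj(c,[[.5515,.1408,.105],[.5515,.1408,.115]]))
red=(im[...,2].astype(int)-im[...,1]>0)
```

```text
t 31.57 p [560.4 145.7 243.2] psi 64.79 tilt [-2.89 -1.95] F [ 0.5 -0.4 -0.9] M [ 0.04 -0.1   0.  ] w 0.899 gf 0.0 q [-0.08  0.37 -0.38  1.71  0.16  1.15 -0.94]
blue top 21 (((539.7654418945312, 113.0835189819336), (17.909805297851562, 9.83347225189209), 44.78183364868164), array([0.53862014, 0.11214578]))
blue side 203 [202.07881773 206.49753695] [[202.48741648 205.93492479]
 [202.2748044  203.27060262]]
```

View pics/side9.png

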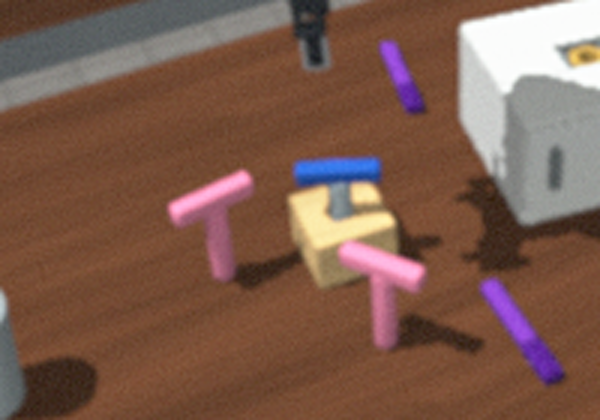

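The key stands upright and fully down: its bar at (337,171) is at the seated height. Bystanders look undisturbed. A last check of the bolt's red dot before handing in.

Run:
```python
from h import *
c=cam("top"); im=c["color"].astype(int)
s=(im[...,2]-im[...,1])[195:220,308:336]; W=np.clip(s-75,0,None); vv,uu=np.mgrid[195:220,308:336]
P=ray(c,[(W*uu).sum()/W.sum(),(W*vv).sum()/W.sum()],.122)[0,:2]; d=P-[.5700,-.1530]
a=np.degrees(np.arctan2(d[1],d[0])); print(s.max(),P,np.linalg.norm(d),"q",np.radians((-9.5-a)%360))
```

```text
139 [ 0.55528042 -0.14535273] 0.016587545708193856 q 3.45493579673461
```

Run:
```python
from h import *
fr=[cam("top") for _ in range(8)]; c=fr[0]; now=np.mean([f["color"].astype(float) for f in fr],0); old=cv2.imread("pics/top0.png").astype(float)
vv,uu=np.mgrid[195:220,306:338]
for n,im in(("old",old),("now",now)):
    r=im[195:220,306:338]; sat=r[...,2]-r[...,0]; red=r[...,2]-r[...,1]
    cs=[]
    for th in(50,80,110):
        m=bigs(sat>th).astype(np.uint8); cnt=cv2.findContours(m,cv2.RETR_EXTERNAL,cv2.CHAIN_APPROX_NONE)[0][0]
        m2=cv2.drawContours(m.copy(),[cnt],-1,1,-1); mo=cv2.moments(m2,True); px=[mo["m10"]/mo["m00"]+306,mo["m01"]/mo["m00"]+195]; cs.append(ray(c,px,.122)[0,:2]*1000)
    print(n,"centres",np.round(cs,1).tolist())
    C=cs[1]
    hx=red/(sat+40)   # redness relative to brass
    for w,t in((red,85),(red,100),(hx,np.partition(hx[sat>60],-5)[-5])):
        W=np.clip(w-t,0,None)*(sat>50); D=ray(c,[(W*uu).sum()/W.sum(),(W*vv).sum()/W.sum()],.122)[0,:2]*1000
        a=np.degrees(np.arctan2(*(D-C)[::-1])); print("  dot",np.round(D,1),np.round(np.linalg.norm(D-C),1),"q",round(float(np.radians((-9.5-a)%360)),3))
```

```text
old centres [[569.9, -153.1], [569.6, -153.5], [569.6, -153.6]]
  dot [ 584.9 -162.3] 17.7 q 0.355
  dot [ 585.3 -162.5] 18.2 q 0.357
  dot [ 584.8 -162.5] 17.7 q 0.373
now centres [[569.9, -153.2], [569.3, -153.6], [569.3, -153.2]]
  dot [ 555.1 -145.4] 16.4 q 3.495
  dot [ 554.8 -145.6] 16.6 q 3.476
  dot [ 555.3 -145.3] 16.3 q 3.506
```

The stop torque (over 0.8 N m from psi ≈ -45° to -53°, where q = 3.6 is predicted) and the dot (3.5 ± 0.1 rad, about 1 px of error) agree with a tight bolt. The unwinding stayed within the turning play. Handing in.

```bash
python3 -c "
from station import *
print(hand_in())"
```

```text
the job is handed in; nothing more can be done
None
```

The bolt was tightened until it stopped, at about 1 N m, with one fresh grip part-way, and the key is back upright and fully down in its stand. In the last side view the tumbler, highlighters and stand looked undisturbed, but the puzzle cube was out of frame. While going back, the key caught the stand's rim at about 61 N, below the 120 N limit. The camera put the bolt at about 3.5 ± 0.1 rad against the 3.6 rad stop, so I judged it tight mainly by torque. I viewed 12 pictures, two over the limit of 10.

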